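# Hang the lift-off door of the paint cupboard

### The arm

A 6-joint arm with a two-finger parallel gripper is mounted at the origin on the work surface. World frame = base frame: x ahead of the robot, y to its left, z up, the work surface at z = 0. Lengths are in m, angles in rad, forces in N, time in s.
With the tool pointing down it reaches from about 0.4 to 0.825 m from the base axis. Payload 7 kg.
Tool frame: the origin (TCP) lies between the finger pads; the fingertips stand 22 mm ahead of it and the grasp point (between the pads) lies 3 mm ahead of it (arm.tip_reach is the distance from the TCP to the fingertips, in m); z points along the fingers, y is the line along which they close (so a half turn about z gives the same grasp; the last joint's range is limited). The gripper opens to 88 mm and grips with 3 to 60 N. Pads are 19 mm wide; open, the fingers measure 130 mm over their backs; the gripper's body (78 mm by 193 mm) begins 47 mm behind the grasp point.
Start: joints at [1.605, 0.359, 0.012, 0, -1.224, -0.288], TCP at [0.169, 0.653, 0.249] pointing down, gripper open.
Joint ranges: [-3.07, 3.07], [-1.43, 2.12], [-1.02, 1.25], [-3.03, 1.67], [-3.05, -0], [-3.03, 3.03]. Speed limits (rad/s): [2.39, 2.39, 3.01, 3.14, 3.14, 3.14].

### API

Orientations are given as [roll, pitch, yaw] about the fixed x, y, z axes, in that order (R = Rz(yaw) Ry(pitch) Rx(roll)).
In Python, from station import arm, viewer gives the robot as it stands. The module is installed in compiled form; this text tells all that it offers.
- The arm moves only by the tool apply_moves, never from a script. Its argument "commands" is a list that holds one entry, the list of rows, each a list of 5 numbers: the closure, from -1 (fully open) to 1 (shut), then the shift along the world's x, y, z as a fraction of full scale, then the turn about the world's z as a fraction of full scale. In form: [[[fingers, tx, ty, tz, yaw], ...]]. A call has 1 to 12 rows; each row shifts and turns the commanded pose from where the row before left it; what a row does not reach is not made up. Full scale, the value 1, is 20 cm for a shift and pi rad for a turn. A row lasts 1/10 s, in which the tool goes at most 50 mm and 8.59 degrees, less where a joint would pass 70% of its speed; a pose out of reach is approached as far as the arm can. A call with a number of a shift or a turn outside -1 to 1 is refused whole. A call with a gripper value outside its range is refused whole. The fingers move at their own pace and stop on an object; "force" is the grip in N (left out, the last holds). Time passes only in rows, so rows that do not move let the fingers close. It gives the time, the measured TCP pose, the force, the opening and the grip force at its end, in the units of the state.
- arm.get_state(): the state, without advancing time (a new reading comes with each control period).
- viewer.grab_frame(name): name is "side" or "top"; returns a dict with "image" (480x640x3 uint8, blue, green, red), "mtx" (3x3 intrinsics, pixels), "k1" (the pictures are not rectified: a ray, as slopes to the right and down, at radius r is drawn at 1 + k1 r^2 times it, then the intrinsics apply), "rvec" (rotation vector, rad) and "tvec" (3), from world to camera coordinates, as OpenCV has them. Camera axes: x right, y down, z forward; pixel columns grow to the right and rows downward; lengths in m; the calibration is good to about 2 mm. A picture is of the moment at which its call begins. There is no depth.
- arm.job_done(): hands the job in; it is judged then, once.
The state is a dict: "t": time; "q": joint angles; "qd": joint speeds; "joint_efforts": joint torques, N m; "eef_pos": TCP position; "ee_rot": TCP orientation; "force": force on the tool from outside, world axes, zero at the start; "moment": the same for the moment, N m; "width": finger opening in m; "gripper_force": force on a finger pad.
Only numpy, scipy, OpenCV 4.12 (cv2) and the standard library are available. Lean on these libraries where they do the work, as an engineer would, in place of code of your own. Each camera call takes 0.05 s, during which the arm holds its last target. There are 200 camera calls.

### The job

Take the cupboard door - the plywood leaf with two steel eyes on its edge - out of the rack and hang it on the paint cupboard: lower both eyes together all the way down onto the two upright pins, and only then let go. It may hang open or shut. Leave the other, plain panel standing in the rack.

Things in the scene. Friction and masses are not known exactly. Their poses are not given: they have to be found in the camera images.
- door: Loose upright plywood door, 0.35 kg. Origin on the line through its two steel eyes, level with the panel's underside; z up, x from the eyes along the panel, y across. Panel x 19 to 169, 190 high, 14 thick. Eyes: bore 28, outside 38, 20 high, undersides at z 25 and 150. Grip tab on top: centre x 90 (over the centre of mass), 50 wide, 14 thick, z 190 to 235. All in mm.
- panel: Plain plywood panel, not to be taken: like the door (same sizes, tab and axes) but without eyes. The two stand 110 mm apart in the two slots of a low wooden rack, either way round. In the rack an underside is 12 mm above the table and the slot walls end 62 mm above the table: lift by over 50 mm before moving sideways.
- lower_pin (a point): Foot of the lower upright steel pin, on its axis, on its 34 mm collar where the lower eye comes to rest (hung door's underside: 20 mm over the table). Pin 22 mm thick at foot, 6 at tip, 30 high. On a fixed cupboard 200 mm high, from 20 mm at +x to 200 at -x; -y points out of its open front, which lies 28 mm behind the axis. Door x along this -y: hangs wide open; along -x: shut. Swings freely.
- upper_pin (a point): Foot of the upper pin, same shape and axes, 125 mm straight above the lower one; a 12 mm thick bracket and collar below this point join it to the cupboard. Bring the door in sideways from the front, 35 to 80 mm above its hung height, so that both eyes pass over the pin tips and the lower eye under the upper bracket; then lower it straight down.
Not all that is in view belongs to the job. Leave any red look-alike of the door alone.

How it is judged:
By the outcome, as a careful person would: the job done as asked, in the order asked, and still so for the second after the job is handed in, with the robot touching nothing.
It also fails if it takes over 53 s, if anything falls off the work surface, if the arm or the gripper's body presses on something with over 40 N, if the wrist force passes 120 N, or if a joint passes its speed limit or range.

## Working session

There is one attempt and no reset: what is moved stays moved. The work goes in short steps, Python scripts to look and compute and a tool call to move; the robot and the scene stay as the last step left them, time stands still between calls to the robot, and variables do not carry over. Pictures are saved under pics/ and viewed, at most 10 in all, crops included, and the job is handed in when it is done.

Besides the shell and the picture viewer there is one more tool, called after ">>>" as a command line: name --argument value ..., lists and objects as JSON in quotes. apply_moves: Moves the arm, as the interface text tells. Shift numbers are shares of 20 cm and turn numbers shares of pi rad, none past 1 either way. Its arguments: {"type":"object","properties":{"commands":{"type":"array","items":{"type":"array","items":{"type":"array","items":{"type":"number"}}}},"force":{"type":"number"}},"required":["commands"]}

```bash
mkdir -p pics
cat > h.py <<'E'
import numpy as np, cv2
from station import arm, viewer
def grab(n, f=None):
    d=viewer.grab_frame(n)
    if f: cv2.imwrite('pics/'+f,d['image'])
    return d
def ray(d,px):
    K=np.array(d['mtx']);k=d['k1']
    u=np.array([(px[0]-K[0,2])/K[0,0],(px[1]-K[1,2])/K[1,1]])
    p=cv2.undistortPoints(np.array([[px]],float),K,np.array([k,0,0,0,0.]))[0,0]
    R=cv2.Rodrigues(np.array(d['rvec'],float))[0];t=np.array(d['tvec'],float).ravel()
    return -R.T@t, R.T@np.array([p[0],p[1],1])
def onz(d,px,z):
    o,v=ray(d,px); return o+v*(z-o[2])/v[2]
def tri(d1,p1,d2,p2):
    a,u=ray(d1,p1);b,v=ray(d2,p2)
    s=np.linalg.lstsq(np.c_[u,-v],b-a,rcond=None)[0]
    p,q=a+u*s[0],b+v*s[1]
    return (p+q)/2,np.linalg.norm(p-q)
def proj(d,P):
    return cv2.projectPoints(np.array(P,float).reshape(-1,1,3),np.array(d['rvec'],float),np.array(d['tvec'],float),np.array(d['mtx']),np.array([d['k1'],0,0,0,0.]))[0][:,0]
E
python3 - <<'E'
from h import *
import pickle
for n in('side','top'):
    d=grab(n,n+'0.png');pickle.dump(d,open(n+'0.pkl','wb'))
    o,_=ray(d,(320,240));print(n,o,d['mtx'][0][0],d['k1'])
print(arm.get_state())
E
```

```text
side [0.71191605 0.77764905 0.93553097] 500.01792510727427 -0.03777025212101801
top [ 0.31244964 -0.09022166  1.28227611] 548.7039916235763 -0.13765816392273772
{'t': 0.1, 'q': array([ 1.60507392e+00,  3.59278238e-01,  1.11780120e-02, -2.75962452e-04,
       -1.22409147e+00, -2.88114602e-01]), 'qd': array([ 0.00091729, -0.00141966,  0.00166518,  0.0014315 ,  0.00160423,
       -0.00097567]), 'joint_efforts': array([-1.25975836e-03, -5.84165025e+01,  2.93744355e+01,  7.01520368e+00,
        1.01083657e-02, -6.08999835e-05]), 'eef_pos': array([0.16942852, 0.65299134, 0.24775815]), 'ee_rot': array([ 3.14018108e+00, -1.47771462e-04, -2.53930853e-01]), 'force': array([ 0.33524276, -0.05289209, -0.58492136]), 'moment': array([-0.00476315,  0.00792797,  0.05683518]), 'gripper_force': 0.0, 'width': 0.08767703355549321}
```

View pics/side0.png

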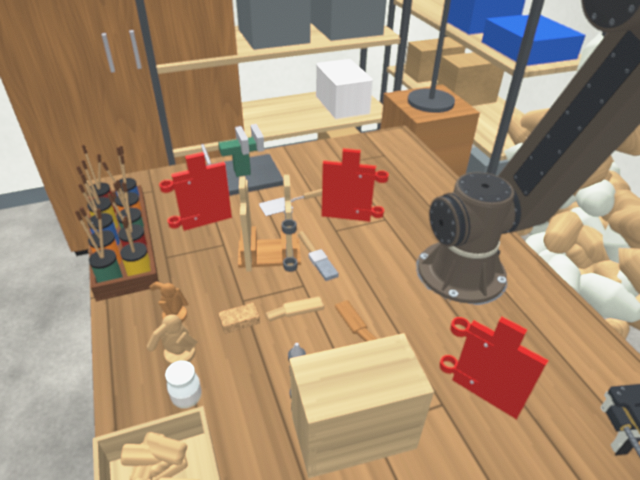

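View pics/top0.png

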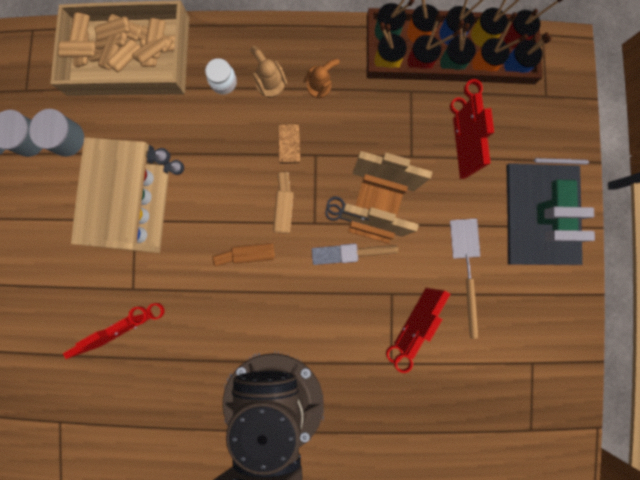

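The side view shows the rack with the door (dark eyes at about (290,228) and (290,262)) and the cupboard at (360,400). In the top view the door is the leaf at (380,215) with its eyes at (335,208), the plain panel is at (395,165), and the pins are near (160,155) and (175,167). I'll zoom in on these.

Run:
```python
import cv2,numpy as np
t=cv2.imread('pics/top0.png');s=cv2.imread('pics/side0.png')
def c(im,x,y,w,h,W,H):return cv2.resize(im[y:y+h,x:x+w],(W,H),interpolation=cv2.INTER_CUBIC)
a=np.hstack([c(t,320,145,120,100,480,400)[:, :400],c(t,110,135,100,100,400,400)])
cv2.imwrite('pics/z1.png',cv2.resize(np.hstack([c(t,320,145,120,90,400,300),c(t,70,130,120,90,400,300)]),(800,300)))
b=np.hstack([c(s,230,170,80,110,400,300*0+550),c(s,280,335,80,110,400,550)])
cv2.imwrite('pics/z2.png',b)
```

```text
(no output)
```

View pics/z1.png

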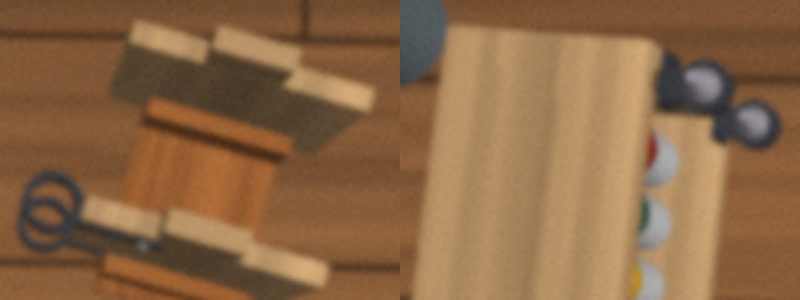

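View pics/z2.png

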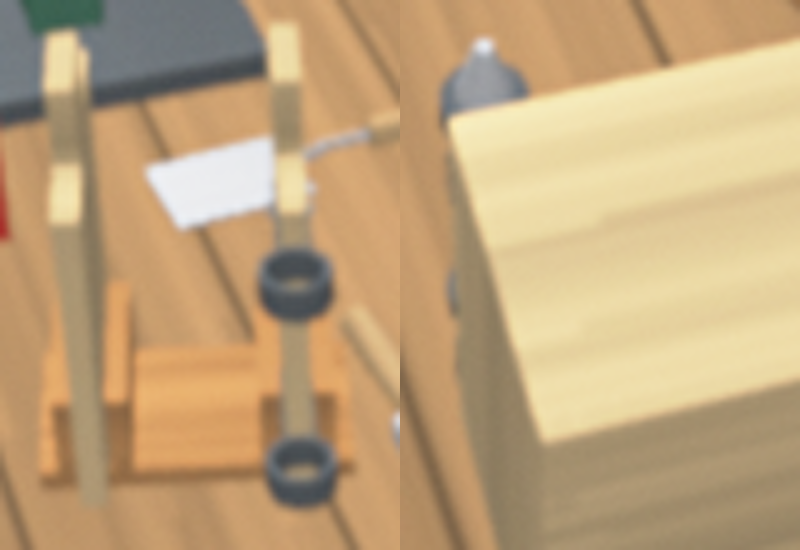

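The crops show the two eye rings at about (335,208) in the top view, the door's tab centre at about (382.5,214.5), and the pin collars at about (161,156) (upper) and (176,167.5) (lower). Next I'll cast rays through these.

```bash
cat > m.py <<'E'
from h import *
import pickle
T=pickle.load(open('top0.pkl','rb'));S=pickle.load(open('side0.pkl','rb'))
def z(x,y,x0,y0,s): return (x0+(x+.5)/s-.5, y0+(y+.5)/s-.5)
a=lambda x,y:z(x,y,320,145,10/3)
b=lambda x,y:z(x-400,y,70,130,10/3)
np.set_printoptions(precision=4,suppress=True)
P=lambda n,p,h:print(n,onz(T,p,h))
P('L',a(82,208),.202);P('R',a(327,278),.202);P('tab',a(209,232),.247)
P('tabL',a(165,220),.247);P('tabR',a(253,243),.247)
P('upcollar',b(702,88),.170);P('updisc',b(707,86),.185)
P('locollar',b(751,125),.045);P('lodisc',b(755,125),.06)
# cupboard top corners z .2
for c in [(450,27),(655,42),(640,300)]:P('cup',b(*c),.2)
s=lambda x,y:z(x,y,230,170,5)
e=lambda x,y:onz(S,s(x,y),.182)
print('eyeU side',onz(S,s(296,272),.182),'eyeL',onz(S,s(302,460),.057))
q=lambda x,y:z(x-400,y,280,335,5)
print('uptip side',onz(S,q(484,45),.199))
# panel
P('panel L',a(132,36),.202);P('panel tab',a(257,47),.247);P('panel R',a(372,100),.202)
im=T['image'][130:190,150:200].astype(int)
E
python3 m.py
```

```text
L [ 0.4372 -0.1488  0.202 ]
R [ 0.3977 -0.2955  0.202 ]
tab [ 0.4194 -0.2191  0.247 ]
tabL [ 0.4259 -0.1938  0.247 ]
tabR [ 0.4135 -0.2443  0.247 ]
upcollar [0.5423 0.2326 0.17  ]
updisc [0.5405 0.2251 0.185 ]
locollar [0.5424 0.233  0.045 ]
lodisc [0.5396 0.2263 0.06  ]
cup [0.5743 0.3863 0.2   ]
cup [0.5646 0.2546 0.2   ]
cup [0.4064 0.2566 0.2   ]
eyeU side [ 0.4415 -0.1272  0.182 ] eyeL [ 0.4409 -0.1284  0.057 ]
uptip side [0.541  0.2319 0.199 ]
panel L [ 0.5417 -0.1779  0.202 ]
panel tab [ 0.5271 -0.2465  0.247 ]
panel R [ 0.5055 -0.3231  0.202 ]
```

>>> apply_moves --commands '[[[-1, 0, 0, 0.2, 0], [-1, 0, 0, 0.2, -0.04], [-1, 0.14, -0.2, 0, -0.045], [-1, 0.14, -0.2, 0, -0.045], [-1, 0.14, -0.2, 0, -0.045], [-1, 0.14, -0.2, 0, -0.045], [-1, 0.14, -0.2, 0, -0.045], [-1, 0.14, -0.2, 0, -0.045], [-1, 0.14, -0.2, 0, -0.045], [-1, 0.14, -0.2, 0, -0.045], [-1, 0.14, -0.2, 0, -0.045], [-1, 0.14, -0.2, 0, -0.045]]]' --force 40

```text
t: 1.3
eef_pos: [0.45, 0.2515, 0.3286]
ee_rot: [3.142, 0.0, -1.799]
force: [1.1, 0.7, -0.9]
width: 0.0874
gripper_force: 0.0
```

>>> apply_moves --commands '[[[-1, -0.014, -0.213, 0, -0.011], [-1, -0.014, -0.213, 0, 0], [-1, -0.014, -0.213, 0, 0], [-1, -0.014, -0.213, 0, 0], [-1, -0.014, -0.213, 0, 0], [-1, -0.014, -0.213, 0, 0], [-1, -0.014, -0.213, 0, 0], [-1, -0.014, -0.213, 0, 0], [-1, -0.014, -0.213, 0, 0], [-1, -0.014, -0.213, 0, 0], [-1, -0.014, -0.213, 0, 0], [-1, 0, 0, 0, 0]]]'

```text
t: 2.5
eef_pos: [0.4176, -0.219, 0.3279]
ee_rot: [3.14, -0.001, -1.833]
force: [-0.3, 0.2, -0.9]
width: 0.0876
gripper_force: 0.0
```

>>> apply_moves --commands '[[[-1, 0.005, 0.005, -0.15, 0], [-1, 0, 0, -0.15, 0], [-1, 0, 0, -0.12, 0], [-1, 0, 0, -0.05, 0], [-1, 0, 0, 0, 0], [1, 0, 0, 0, 0], [1, 0, 0, 0, 0], [1, 0, 0, 0, 0], [1, 0, 0, 0, 0], [1, 0, 0, 0, 0], [1, 0, 0, 0, 0], [1, 0, 0, 0, 0]]]' --force 40

```text
t: 3.7
eef_pos: [0.4197, -0.2142, 0.2346]
ee_rot: [-3.141, 0.0, -1.828]
force: [-0.5, 0.5, -0.6]
width: 0.0374
gripper_force: 0.0
```

>>> apply_moves --commands '[[[1, 0, 0, 0, 0], [1, 0, 0, 0, 0], [1, 0, 0, 0, 0], [1, 0, 0, 0, 0], [1, 0, 0, 0, 0], [1, 0, 0, 0, 0]]]'

```text
t: 4.3
eef_pos: [0.4197, -0.2142, 0.2345]
ee_rot: [3.141, 0.0, -1.828]
force: [-0.5, 0.0, 0.5]
width: 0.014
gripper_force: 40.0
```

>>> apply_moves --commands '[[[1, 0, 0, 0.05, 0], [1, 0, 0, 0.1, 0], [1, 0, 0, 0.1, 0], [1, 0, 0, 0.09, 0], [1, 0, 0, 0, 0], [1, 0, 0, 0, 0], [1, 0, 0, 0, 0]]]'

```text
t: 5.0
eef_pos: [0.4191, -0.214, 0.3015]
ee_rot: [3.14, 0.0, -1.828]
force: [0.1, 1.2, -2.3]
width: 0.0141
gripper_force: 40.0
```

Run:
```python
from h import *
import pickle
t=grab('top','top1.png');s=grab('side','side1.png')
pickle.dump((t,s),open('1.pkl','wb'))
st=arm.get_state();print(st['eef_pos'],st['ee_rot'],st['force'],st['moment'],st['width'])
c=lambda im,x,y,w,h,W,H:cv2.resize(im[y:y+h,x:x+w],(W,H),interpolation=cv2.INTER_CUBIC)
cv2.imwrite('pics/z3.png',np.hstack([c(t['image'],300,150,100,100,400,400),c(s['image'],240,140,100,100,400,400)]))
```

```text
[ 0.41916808 -0.21411784  0.3015645 ] [ 3.13970444e+00 -8.98820733e-05 -1.82783751e+00] [-0.05508021 -0.66030139 -2.49896889] [ 0.06781123 -0.02764955  0.02536415] 0.013595821915796441
```

View pics/z3.png

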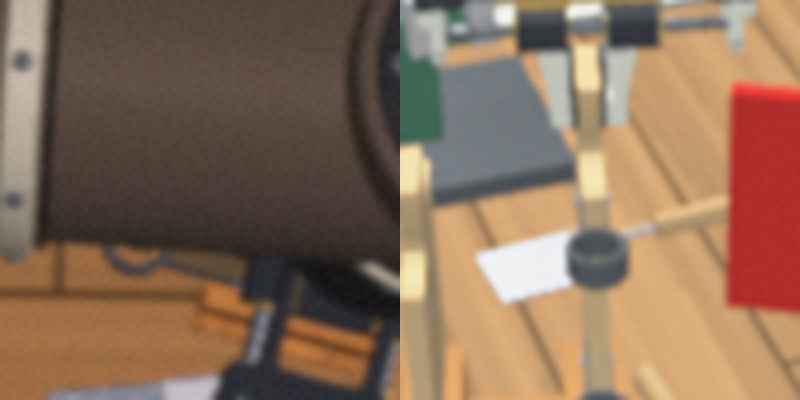

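The door is lifted and hangs upright in the fingers, clear of the slot. In the side view the top ring of the upper eye is centred at about (288.9,201.6), so I can locate the eye relative to the TCP.

Run:
```python
from h import *
import pickle
t,s=pickle.load(open('1.pkl','rb'))
print(onz(s,(288.9,201.6),.249))
S=pickle.load(open('side0.pkl','rb'))
print(onz(S,(230+297.5/5-.5,170+266.5/5-.5),.182))
# predicted ring from tcp with tab centre = TCP
for off in (.085,.09,.095):
    d=np.array([np.cos(-1.828),np.sin(-1.828)]);o=np.array([.4192,-.2141])-off*d
    print(off,o,proj(s,[[*o,.249]]))
g=s['image'][180:290,270:310].astype(int)
dark=((g.max(2)<95)).astype(np.uint8)
for n,st,c in zip(*[range(99)]*0 or (range(20),cv2.connectedComponentsWithStats(dark)[2],cv2.connectedComponentsWithStats(dark)[3])):
    if st[4]>20:print(st,c)
```

```text
[ 0.4400792 -0.1261272  0.249    ]
[ 0.43966759 -0.13151015  0.182     ]
0.085 [ 0.44082206 -0.13189607] [[287.8445363  200.27963611]]
0.09 [ 0.44209395 -0.12706054] [[287.95094897 201.54268047]]
0.095 [ 0.44336583 -0.12222502] [[288.05806788 202.81397502]]
[   0    0   40  110 4185] [19.63106332 55.460454  ]
[ 0  2 13  5 38] [6.10526316 3.78947368]
[14 19 10  5 42] [18.57142857 20.9047619 ]
[13 25 13  7 57] [19.19298246 27.96491228]
[15 59 10  5 33] [19.45454545 60.90909091]
[14 66 13  5 45] [19.91111111 68.26666667]
```

>>> apply_moves --commands '[[[1, 0, 0.05, 0, 0], [1, 0, 0.12, 0, 0], [1, 0, 0.17, 0, 0], [1, 0, 0.17, 0, 0], [1, 0, 0.17, 0, 0], [1, 0.03, 0.17, 0, 0], [1, 0.08, 0.15, 0, 0], [1, 0.13, 0.12, 0, 0], [1, 0.13, 0.1, 0, 0], [1, 0.1, 0.08, 0, 0], [1, 0.03, 0.05, 0, 0], [1, 0, 0, 0, 0]]]'

```text
t: 6.3
eef_pos: [0.5199, 0.0571, 0.3015]
ee_rot: [3.14, -0.001, -1.827]
force: [-1.1, -0.1, -2.6]
width: 0.0136
gripper_force: 40.0
```

>>> apply_moves --commands '[[[1, 0, 0, 0, 0], [1, 0, 0, 0, 0]]]'

```text
t: 6.5
eef_pos: [0.519, 0.0553, 0.3027]
ee_rot: [3.142, 0.0, -1.828]
force: [0.3, -0.5, -2.8]
width: 0.0142
gripper_force: 40.0
```

Run:
```python
from h import *
import pickle
t=grab('top','top2.png');s=grab('side','side2.png')
pickle.dump((t,s),open('2.pkl','wb'))
st=arm.get_state();print(st['eef_pos'],st['ee_rot'],st['force'],st['moment'],st['width'])
c=lambda im,x,y,w,h,W,H:cv2.resize(im[y:y+h,x:x+w],(W,H),interpolation=cv2.INTER_CUBIC)
cv2.imwrite('pics/z4.png',np.hstack([c(t['image'],130,130,100,100,400,400),c(s['image'],230,290,100,100,400,400)]))
```

```text
[0.51917843 0.05526708 0.30289187] [-3.14122245e+00  3.79488845e-04 -1.82821442e+00] [-0.81499097 -0.59650779 -2.66373556] [ 0.07511108 -0.15016303  0.04386874] 0.013797755450965381
```

View pics/z4.png

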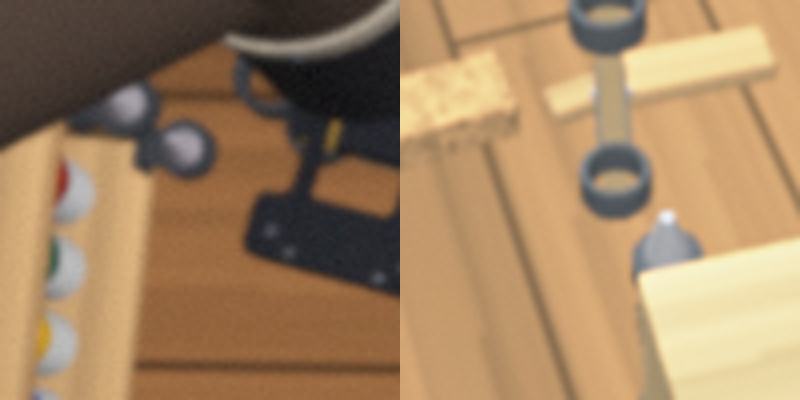

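The side crop shows the upper eye's top ring at crop (608,13), the lower one at (616,175), and the upper pin's tip at (667,215). I'll work out the remaining shift.

Run:
```python
from h import *
import pickle
t,s=pickle.load(open('2.pkl','rb'))
c=lambda x,y:(230+(x-400+.5)/4-.5,290+(y+.5)/4-.5)
U=onz(s,c(608,12),.2503);L=onz(s,c(616,174),.1253);P=onz(s,c(667,217),.1995)
print(U,L,P,P-U,P-L)
d=np.array([np.cos(-1.828),np.sin(-1.828)]);print(np.array([.5192,.0553])-.09*d)
a=lambda x,y:(130+(x+.5)/4-.5,130+(y+.5)/4-.5)
print(onz(t,a(131,105),.17),onz(t,a(188,149),.045))
```

```text
[0.5415416 0.1473813 0.2503   ] [0.54018882 0.14318197 0.1253    ] [0.5413274  0.23286683 0.1995    ] [-0.0002142   0.08548552 -0.0508    ] [0.00113858 0.08968486 0.0742    ]
[0.54209395 0.14233946]
[0.54273605 0.22805567 0.17      ] [0.54302393 0.22912988 0.045     ]
```

>>> apply_moves --commands '[[[1, 0, 0.06, 0, 0], [1, 0, 0.1, 0, 0], [1, 0, 0.1, 0, 0], [1, 0, 0.08, 0, 0], [1, 0, 0.06, 0, 0], [1, 0, 0.03, 0, 0], [1, 0, 0, 0, 0], [1, 0, 0, 0, 0], [1, 0, 0, 0, 0]]]'

```text
t: 7.5
eef_pos: [0.5197, 0.1412, 0.3026]
ee_rot: [3.142, -0.0, -1.828]
force: [0.0, 0.0, -3.8]
width: 0.014
gripper_force: 40.0
```

Run:
```python
from h import *
import pickle
t=grab('top','top3.png');s=grab('side','side3.png')
pickle.dump((t,s),open('3.pkl','wb'))
st=arm.get_state();print(st['eef_pos'],st['ee_rot'],st['force'],st['moment'],st['width'])
c=lambda im,x,y,w,h,W,H:cv2.resize(im[y:y+h,x:x+w],(W,H),interpolation=cv2.INTER_CUBIC)
cv2.imwrite('pics/z5.png',np.hstack([c(t['image'],120,120,80,80,400,400),c(s['image'],250,310,80,80,400,400)]))
```

```text
[0.51969131 0.14124972 0.30262896] [-3.14153361e+00 -2.82452545e-06 -1.82830609e+00] [ 0.25471546 -0.52827013 -2.71636942] [ 0.11067311 -0.04596901 -0.04150587] 0.013516970582692037
```

View pics/z5.png

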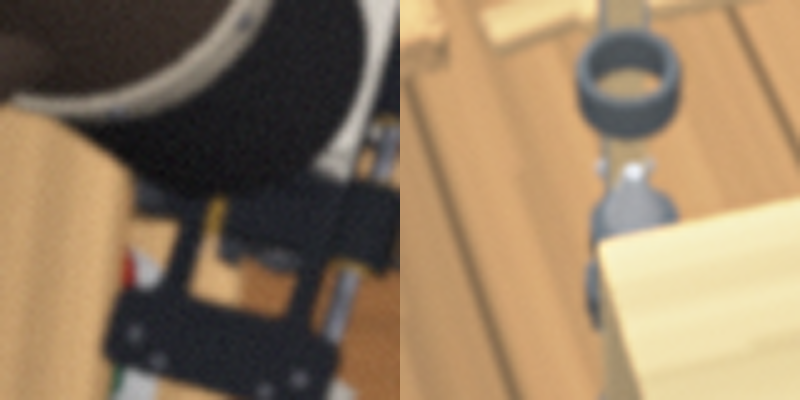

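The upper eye's top ring is at crop (630,68) and the pin tip at (633,172), directly below it. The door is over the pins.

Run:
```python
from h import *
import pickle
t,s=pickle.load(open('3.pkl','rb'))
c=lambda x,y:(250+(x-400+.5)/5-.5,310+(y+.5)/5-.5)
U=onz(s,c(630,68),.2503);P=onz(s,c(633,172),.1995);print(U,P,P-U)
# predicted outline of eye for eye centred on pin
a=np.linspace(0,2*np.pi,60)
for z in(.2503,.2303):
    q=proj(s,np.c_[P[0]+.019*np.cos(a),P[1]+.019*np.sin(a),0*a+z]);q=(q+.5-[250,310])*5-.5+[400,0];print(q.min(0),q.max(0))
```

```text
[0.54005518 0.22674208 0.2503    ] [0.54171893 0.23303115 0.1995    ] [ 0.00166376  0.00628907 -0.0508    ]
[577.12373969  40.98102537] [685.01402014 124.77052455]
[578.68846704  77.19020219] [684.97004496 160.85807614]
```

>>> apply_moves --commands '[[[1, 0.003, 0.025, 0, 0], [1, 0, 0, -0.04, 0], [1, 0, 0, -0.06, 0], [1, 0, 0, -0.06, 0], [1, 0, 0, -0.02, 0], [1, 0, 0, 0, 0], [1, 0, 0, 0, 0]]]'

```text
t: 8.3
eef_pos: [0.5205, 0.1467, 0.2666]
ee_rot: [-3.141, -0.0, -1.828]
force: [0.2, 0.2, -2.8]
width: 0.0138
gripper_force: 40.0
```

Run:
```python
from h import *
import pickle
t=grab('top','top4.png');s=grab('side','side4.png')
pickle.dump((t,s),open('4.pkl','wb'))
st=arm.get_state();print(st['eef_pos'],st['ee_rot'],st['force'],st['moment'],st['width'])
c=lambda im,x,y,w,h,W,H:cv2.resize(im[y:y+h,x:x+w],(W,H),interpolation=cv2.INTER_CUBIC)
cv2.imwrite('pics/z6.png',c(s['image'],260,310,60,60,500,500))
```

```text
[0.52057572 0.14687293 0.26703243] [-3.14095776e+00  4.97284347e-04 -1.82766730e+00] [ 0.04625896 -0.17828578 -2.8761441 ] [ 0.09970816 -0.07031241 -0.01367729] 0.013413911946846258
```

View pics/z6.png

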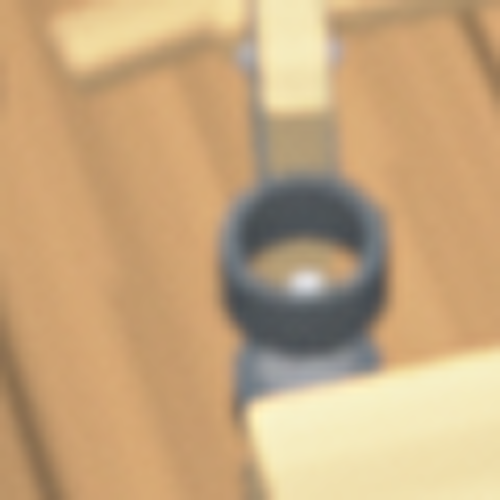

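The pin tip is visible inside the bore at (307,283), and the ring's top outline spans about x 222–385 and y 175–300. I'll compare the axis with the tip.

Run:
```python
from h import *
import pickle
t,s=pickle.load(open('4.pkl','rb'));k=500/60
c=lambda x,y:(260+(x+.5)/k-.5,310+(y+.5)/k-.5)
P=onz(s,c(307,283),.1995);print(P, onz(s,c(304,238),.2145))
a=np.linspace(0,2*np.pi,60)
for z in(.2145,.1945):
  for r in (.019,.014):
    q=proj(s,np.c_[P[0]+r*np.cos(a),P[1]+r*np.sin(a),0*a+z]);q=(q+.5-[260,310])*k-.5;print(z,r,q.min(0),q.max(0))
```

```text
[0.54102957 0.23211372 0.1995    ] [0.54129193 0.23144568 0.2145    ]
0.2145 0.019 [218.58841104 171.5307685 ] [393.50200734 310.52889084]
0.2145 0.014 [241.6291332  189.34242669] [370.49973184 291.75197387]
0.1945 0.019 [221.03964929 228.79718841] [393.41084774 367.50141756]
0.1945 0.014 [243.74521499 246.57911706] [370.7428481 348.772488 ]
```

>>> apply_moves --commands '[[[1, 0, 0.004, -0.03, 0], [1, 0, 0, -0.03, 0], [1, 0, 0, -0.02, 0], [1, 0, 0, -0.015, 0], [1, 0, 0, 0, 0], [1, 0, 0, 0, 0]]]'

```text
t: 9.0
eef_pos: [0.5204, 0.1475, 0.2476]
ee_rot: [-3.142, -0.0, -1.828]
force: [-0.3, -0.0, -2.5]
width: 0.0141
gripper_force: 40.0
```

Almost no side load. I'll lower the last few millimetres gently until contact.

>>> apply_moves --commands '[[[1, 0, 0, -0.01, 0], [1, 0, 0, -0.01, 0], [1, 0, 0, -0.005, 0], [1, 0, 0, 0, 0], [1, 0, 0, 0, 0]]]'

```text
t: 9.5
eef_pos: [0.5203, 0.1476, 0.2426]
ee_rot: [-3.142, 0.0, -1.828]
force: [-0.2, -0.5, -1.5]
width: 0.0137
gripper_force: 40.0
```

>>> apply_moves --commands '[[[1, 0, 0, -0.004, 0], [1, 0, 0, -0.004, 0], [1, 0, 0, 0, 0], [1, 0, 0, 0, 0]]]'

```text
t: 9.9
eef_pos: [0.5206, 0.1473, 0.2423]
ee_rot: [-3.14, 0.0, -1.827]
force: [-2.3, -1.5, 7.5]
width: 0.0138
gripper_force: 40.0
```

>>> apply_moves --commands '[[[1, 0, 0, 0.003, 0], [1, 0, 0, 0, 0], [-0.2, 0, 0, 0, 0], [-0.2, 0, 0, 0, 0], [-0.2, 0, 0, 0, 0], [-0.2, 0, 0, 0, 0], [-0.2, 0, 0, 0, 0], [-0.2, 0, 0, 0, 0], [-0.2, 0, 0, 0, 0], [-0.2, 0, 0, 0, 0]]]'

```text
t: 10.9
eef_pos: [0.5203, 0.1475, 0.2416]
ee_rot: [3.142, 0.0, -1.828]
force: [-0.0, 1.1, -1.0]
width: 0.0521
gripper_force: 0.0
```

>>> apply_moves --commands '[[[-0.2, 0, 0, 0.05, 0], [-0.2, 0, 0, 0.15, 0], [-0.2, 0, 0, 0.2, 0], [-0.2, 0, 0, 0.2, 0], [-0.2, -0.1, -0.15, 0, 0], [-0.2, -0.1, -0.15, 0, 0], [-0.2, -0.1, -0.15, 0, 0], [-0.2, -0.1, -0.15, 0, 0], [-0.2, 0, -0.15, 0, 0], [-0.2, 0, -0.15, 0, 0], [-0.2, 0, 0, 0, 0], [-0.2, 0, 0, 0, 0]]]'

```text
t: 12.1
eef_pos: [0.4402, -0.033, 0.3623]
ee_rot: [-3.141, 0.001, -1.83]
force: [0.5, 0.5, 0.4]
width: 0.0524
gripper_force: 0.0
```

Run:
```python
from h import *
t=grab('top');s=grab('side')
st=arm.get_state();print(st['t'],st['eef_pos'],st['force'],st['width'])
c=lambda im,x,y,w,h,W,H:cv2.resize(im[y:y+h,x:x+w],(W,H),interpolation=cv2.INTER_CUBIC)
cv2.imwrite('pics/z7.png',np.hstack([c(t['image'],60,110,160,160,400,400),c(s['image'],210,180,200,200,400,400)]))
```

```text
12.2 [ 0.44037479 -0.03210185  0.36193036] [-0.02201811 -0.00697178 -0.64843027] 0.05248713055632019
```

View pics/z7.png

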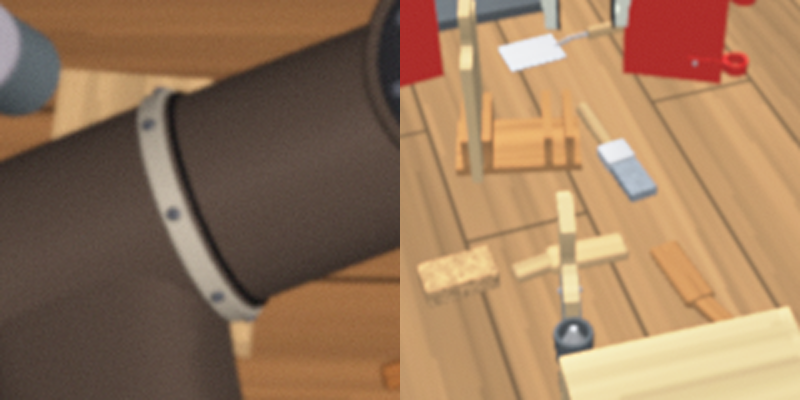

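The door hangs upright with the upper pin's tip standing through its eye at (573,332). The plain panel still stands in the rack, and the robot is clear of everything.

```bash
python3 -c "
from station import arm
print(arm.job_done())"
```

```text
the job is handed in; nothing more can be done
None
```

The door hangs open on the paint cupboard with both eyes lowered onto the pins; the plain panel still stands in the rack, and the job was handed in at about 12 s.

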